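# Refill the scent tray on the shoe bench and set its vent

### The arm

A 6-joint arm with a two-finger parallel gripper is mounted at the origin on the work surface. World frame = base frame: x ahead of the robot, y to its left, z up, the work surface at z = 0. Lengths are in m, angles in degrees, forces in N, time in s.
With the tool pointing down it reaches from about 0.35 to 0.875 m from the base axis. Payload 4.2 kg.
Tool frame: the origin (TCP) lies midway between the tips of the shut fingers; the grasp point (between the pads) lies 19 mm behind it; z points along the fingers, y is the line along which they close (so a half turn about z gives the same grasp; the last joint's range is limited). The gripper opens to 87 mm and grips with 3 to 60 N. Pads are 19 mm wide; open, the fingers measure 117 mm over their backs; the gripper's body (75 mm by 190 mm) begins 51 mm behind the grasp point.
Start: joints at [91.65, 22.042, 0.453, 0, -68.411, -14.817], TCP at [0.142, 0.609, 0.197] pointing down, gripper open.
Joint ranges: [-179.83, 179.83], [-69.29, 118.12], [-61.27, 80.66], [-181.25, 117.63], [-171.15, -9.14], [-177.46, 177.46]. Speed limits (degrees/s): [159.86, 159.86, 180, 180, 180, 180].

### API

Orientations are given as [roll, pitch, yaw] about the fixed x, y, z axes, in that order (R = Rz(yaw) Ry(pitch) Rx(roll)).
In Python, from workcell import env gives the robot as it stands. The module is installed in compiled form; this text tells all that it offers. Calls block until the motion is done:
- env.goto(position, orientation): joint-space move of the TCP to a pose.
- env.move_straight(position, rotation=None, rate=0.15, force_limit=None): straight line of the TCP; rotation=None keeps the orientation; rate is the mean speed in m/s. With force_limit (N) it stops when the force on the tool has changed by that much, and returns True; else False.
- env.set_joints(angles): joint-space move.
- env.gripper_to(opening, grasp_force=None): opening from 0.0 (shut) to 1.0 (fully open); grasp_force is the grip in N (None keeps the last); returns when the fingers have stopped.
- env.dwell(seconds).
- env.inverse_kinematics(position, orientation): joint angles nearest the present ones, or None.
- env.read_state(): the state.
- env.grab_frame(name): name is "side" or "top" or "wrist"; returns a dict with "image" (480x640x3 uint8, blue, green, red), "fx", "fy", "cx", "cy" (pixels), "D" ([k1, k2, p1, p2, k3] as OpenCV has them; the pictures are not rectified), "position" and "orientation" of the camera in the world. Camera axes: x right, y up, looking along -z (the intrinsics and any distortion apply to the point x, -y, -z); pixel columns grow to the right and rows downward; lengths in m; the calibration is good to about 2 mm. A picture is of the moment at which its call begins. There is no depth.
A pose or a line that the arm cannot do raises env.Unreachable and nothing moves.
- env.close_job(): hands the job in; it is judged then, once.
Trained networks look in a picture, given as the dict that the camera call returned (one of the last four; its "shot" number tells which), for a name from the list of things; names that differ only in an ending like _2 or _b are one class to them, and where a whole thing is asked for, a point or a joint stands for the part that bears it (a point fixed in the world has none). Each returns a list of dicts, best first, with "score" (0 to 1); they miss things now and then, are a little off and sometimes report something else, mostly with a low value. They report only what shows in the picture. A call takes as long as a camera call. They do not tell look-alikes from the thing itself.
- env.search_frame(picture, thing): "xyz" ([x, y, z] in m, in world coordinates, good to about 4 mm: the middle of the surface that is visible of it).
- env.trace(picture, thing): "mask" (480x640 bool, what is visible of it).
The state is a dict: "clock": time; "joint_positions": joint angles; "qvel": joint speeds; "joint_torque": joint torques, N m; "position": TCP position; "tool_rot": TCP orientation; "force": force on the tool from outside, world axes, zero at the start; "wrist_torque": the same for the moment, N m; "opening": opening from 0.0 (shut) to 1.0 (fully open); "finger_force": force on a finger pad.
Only numpy, scipy, OpenCV 4.12 (cv2) and the standard library are available. Lean on these libraries where they do the work, as an engineer would, in place of code of your own. Each camera call takes 0.05 s, during which the arm holds its last target. There are 200 camera calls.

### The job

Refill the scent tray: draw its locking pin straight out and lay it in the open-topped notch beside the pin's hole, then slide the lid fully open, move the two spent moisture pucks from the compartment under it into the grey waste caddy and put every loose cedar block lying on the bench into that compartment instead. Finally slide the lid partly shut again, until its trailing edge (the edge at the notch end of the tray) lines up with the brass clip on the rear rail, so that a vent stays open over the blocks. Leave the other things on the bench where they stand.

Things in the scene. Friction and masses are not known exactly. Their poses are not given: they have to be found in the camera images.
- tray: Wooden tray fixed to the bench, 132 x 345 x 54 mm (x, y, z; y from -160 to 185 mm), origin on its underside; front (-x) towards the robot, +y its left end. Walls 8 mm, ends 12 mm, floor 6 mm; a divider at y = 0. The lid starts over the right (-y) half. On the front, reaching past the right end, a dark lock block (x -88 to -66, y -213 to -125 mm, 78 mm high) has the pin's bore and, 48 mm right of it, the parking notch.
- bin (a point): Centre of the floor of the tray's right (-y) compartment, which takes the blocks; axes as the tray's. Inside 116 mm (x) by 144 mm (y); floor 6 mm and lid underside 46 mm above the bench. Blocks may lie in it anyhow as long as they are under the lid (two flat on one another still pass).
- bore (a point): Centre of the mouth of the pin's bore in the lock block's front face, 67 mm above the bench; axes as the tray's. The bore is 12 mm wide and runs along the tray's +x through the 22 mm block and, after a 2 mm gap, into the lid's grip bar. Drawn 50 mm straight out along -x, the pin is free.
- notch (a point): Parking notch, half-way through the 22 mm lock block, at the height of the shank's axis when it lies on the notch floor (floor 60 mm, axis 64.5 mm above the bench); axes as the tray's. 13 mm wide, right through the block along x, open at the top (78 mm): push the pin in from the front or lower it in, flange and tab in front of the block.
- pin_shank (a point): Point on the axis of the loose locking pin's shank, 11 mm beyond its flange; x along the shank to the tip. The pin (34 g): steel shank 9 mm in diameter, 44 mm long; flange 17 mm across, 3 mm thick; flat wooden pull tab. Parked, this point lies at the notch point, the shank along the notch's x, the tab to the front, as it was in the bore.
- pin_tab (a point): Centre of the pin's pull tab (36 mm along the pin, 12 mm thick in y, 18 mm high in z; it may be rolled somewhat about the pin), 32 mm from the pin_shank point; same axes. At the start it stands in front of the lock block, about 66 mm above the bench: pinch it from above across its 12 mm.
- lid (a joint): Travel of the sliding lid in m: 0 shut (pinned), 0.177 fully open; it grows as the lid slides along the tray's +y (to the left), and stays where it is left (friction 1.5 N). The pin in its bore blocks it.
- lid_grip (a point): Centre of the solid part of the lid's grip, a dark wooden bar across the lid, 18 mm in from its right-hand edge, 66 mm long in the tray's x, 24 mm wide in y and 26 mm high, its top 80 mm above the bench; it moves with the lid. The lid plate is 114 x 156 x 8 mm, its top 54 mm above the bench.
- lid_edge (a point): Rear corner, on the top, of the lid's right-hand edge (the -y edge, at the notch end), next to the rear rail; moves with the lid. This edge is to line up, along the tray's y, with the brass clip.
- clip: Small brass clip pinched on top of the tray's rear rail (14 x 8 x 4 mm above the rail), origin at the middle of its foot on the rail, 54 mm above the bench; axes as the tray's. It sits at a different place along the rail each time. The lid passes it freely.
- block0_c (a point): Centre of a loose cedar block, 50 x 28 x 18 mm (its x, y, z), 22 g, lying flat on the bench at the start, 9 mm half height; two to four of the four are present.
- block1_c (a point): Centre of a loose cedar block, 50 x 28 x 18 mm (its x, y, z), 22 g, lying flat on the bench at the start, 9 mm half height; two to four of the four are present.
- block2_c (a point): Centre of a loose cedar block, 50 x 28 x 18 mm (its x, y, z), 22 g, lying flat on the bench at the start, 9 mm half height; two to four of the four are present.
- block3_c (a point): Centre of a loose cedar block, 50 x 28 x 18 mm (its x, y, z), 22 g, lying flat on the bench at the start, 9 mm half height; two to four of the four are present.
- puck0_c (a point): Centre of a spent moisture puck, a round white plastic can 40 mm across and 20 mm high, 40 g, standing on the floor of the right compartment under the lid at the start, near its middle line (y), axis upright. It goes into the caddy, any way up.
- puck1_c (a point): Centre of a spent moisture puck, a round white plastic can 40 mm across and 20 mm high, 40 g, standing on the floor of the right compartment under the lid at the start, near its middle line (y), axis upright. It goes into the caddy, any way up.
- caddy_in (a point): Centre of the inner floor of the grey plastic waste caddy, an open square box fixed to the bench, 130 x 130 x 55 mm outside, walls 4 mm; z up, x and y along its sides, turned up to 0.3 rad.
- bowl: Blue ceramic bowl of keys, 156 mm across and 58 mm high, origin under its centre; leave alone.
- lock: Silver plastic bike lock body, 165 x 42 x 36 mm, origin under its centre; leave alone.
- spray: Empty glass spray bottle with white push dispenser, 62 mm across, 152 mm high, origin under its centre; leave alone and upright.
- tin: Round metal shoe polish tin, 79 mm across, 23 mm high, origin under its centre; leave alone.
- wedge: Round black rubber door stop, 48 mm across and 28 mm high, origin under its centre; leave alone.
Mind the look-alikes: they are no part of the job. What is shaped like the part that bears block2_c but pink or purple is not meant.

How it is judged (in metres and radians):
On the way, in this order (a step that is already met when the one before it is completed fails the run):
1. the pin is drawn and lies in the parking notch (x of pin_shank in the frame of notch between -0.013 and 0.013 m and y of pin_shank in the frame of notch between -0.006 and 0.006 m and z of pin_shank in the frame of notch between -0.006 and 0.006 m and angle between the x axis of pin_shank and the x axis of notch, either way round below 0.2 rad and contact force between the fingers and pin below 0.1 N), for 0.3 s.
2. the lid is slid fully open (value of joint lid above 0.165 m), for 0.2 s.
3. the spent pucks are in the caddy and all cedar blocks lie in the uncovered compartment (x of block0_c in the frame of bin between -0.058 and 0.058 m and y of block0_c in the frame of bin between -0.074 and 0.074 m and z of block0_c in the frame of bin between 0 and 0.034 m and x of block1_c in the frame of bin between -0.058 and 0.058 m and y of block1_c in the frame of bin between -0.074 and 0.074 m and z of block1_c in the frame of bin between 0 and 0.034 m and x of block2_c in the frame of bin between -0.058 and 0.058 m and y of block2_c in the frame of bin between -0.074 and 0.074 m and z of block2_c in the frame of bin between 0 and 0.034 m and x of block3_c in the frame of bin between -0.058 and 0.058 m and y of block3_c in the frame of bin between -0.074 and 0.074 m and z of block3_c in the frame of bin between 0 and 0.034 m and x of puck0_c in the frame of caddy_in between -0.061 and 0.061 m and y of puck0_c in the frame of caddy_in between -0.061 and 0.061 m and z of puck0_c in the frame of caddy_in between 0 and 0.055 m and x of puck1_c in the frame of caddy_in between -0.061 and 0.061 m and y of puck1_c in the frame of caddy_in between -0.061 and 0.061 m and z of puck1_c in the frame of caddy_in between 0 and 0.055 m), for 0.3 s.
At the end, for the whole second after the job is handed in: Lid's notch-end edge within 6 mm of the clip's middle along the tray; pin in the parking notch (within 13 mm lengthwise, 6 mm sideways and in height, 0.2 rad); every block present in the right compartment, centre under 34 mm above its floor; pucks in the caddy; all at rest (all of step 3 and y of lid_edge in the frame of clip between -0.006 and 0.006 m and x of pin_shank in the frame of notch between -0.013 and 0.013 m and y of pin_shank in the frame of notch between -0.006 and 0.006 m and z of pin_shank in the frame of notch between -0.006 and 0.006 m and angle between the x axis of pin_shank and the x axis of notch, either way round below 0.2 rad and linear speed of each of block0, block1, block2, block3, puck0, puck1, pin below 0.02 m/s and velocity of joint lid between -0.005 and 0.005 m/s); the robot touches nothing.
It fails at once if one of the bowl, bike lock, polish tin, door stop or spray bottle is shifted by more than 40 mm (distance of any of bowl, lock, spray, tin, wedge from where it was at the start of the episode above 0.04 m).
It fails at once if the glass spray bottle is tipped over (angle between spray's own z axis and vertical above 0.5 rad).
Of block0, block1, block2, block3 only 2 to 4 are there at a start; the rules pass over those that are not, and their reading is None.
At some moment in a run one of block0, block1, block2, block3 may be knocked a few centimetres aside while the robot is not near it.
Once in a run the grip may slacken for a moment while it holds something.
It also fails if it takes over 210 s, if anything falls off the work surface, if the arm or the gripper's body presses on something with over 40 N, if the wrist force passes 120 N, or if a joint passes its speed limit or range.

## Working session

There is one attempt and no reset: what is moved stays moved. The work goes in short steps, each a Python script; the robot and the scene stay as the last script left them, time stands still between calls to the robot, and variables do not carry over. Pictures are saved under pics/ and viewed, at most 14 in all, crops included, and the job is handed in when it is done.

```bash
mkdir -p pics
cat > h.py <<'E'
import numpy as np, cv2
from scipy.spatial.transform import Rotation as R
from workcell import env
def camR(f):
    o=np.array(f["orientation"],float)
    return R.from_euler('xyz',o,degrees=True).as_matrix() if o.size==3 else (R.from_quat(o).as_matrix() if o.size==4 else o.reshape(3,3))
def K(f): return np.array([[f["fx"],0,f["cx"]],[0,f["fy"],f["cy"]],[0,0,1.]])
def pix2world(f,uv,z):
    p=cv2.undistortPoints(np.array([[uv]],float),K(f),np.array(f["D"],float))[0,0]
    d=camR(f)@np.array([p[0],-p[1],-1]); c=np.array(f["position"])
    return c+d*(z-c[2])/d[2]
def project(f,P):
    q=(np.atleast_2d(P)-np.array(f["position"]))@camR(f)
    q=q*[1,-1,-1]
    return cv2.projectPoints(q.reshape(-1,1,3),np.zeros(3),np.zeros(3),K(f),np.array(f["D"],float))[0].reshape(-1,2)
def save(f,n): cv2.imwrite(f"pics/{n}.png",f["image"])
E
python3 - <<'E'
from h import *
for n in ("top","side"):
    f=env.grab_frame(n); save(f,n+"0"); print(n,f["position"],f["orientation"],f["fx"],f["D"])
    for t in ["tray","pin_tab","lid_grip","lid_edge","clip","block0_c","puck0_c","caddy_in","bowl","lock","spray","tin","wedge"]:
        try: print(t,[(np.round(d["xyz"],3).tolist(),round(d["score"],2)) for d in env.search_frame(f,t)])
        except Exception as e: print(t,repr(e))
print(env.read_state())
E
```

```text
top [ 0.39937865 -0.01175138  1.2933169 ] [  7.86226039   1.28606976 -91.48924611] 483.01947569566494 [0.01349018 0.         0.         0.         0.        ]
tray [([0.654, -0.019, 0.052], 0.69)]
pin_tab []
lid_grip [([0.654, -0.1, 0.053], 0.82)]
lid_edge [([0.655, -0.104, 0.056], 0.84), ([0.43, 0.517, 0.027], 0.27), ([0.649, -0.017, 0.049], 0.23)]
clip []
block0_c [([0.429, 0.52, 0.027], 0.4)]
puck0_c [([0.652, -0.016, 0.052], 0.69)]
caddy_in [([0.601, 0.397, 0.006], 0.72)]
bowl [([0.431, 0.518, 0.027], 0.69), ([0.701, -0.313, 0.1], 0.44)]
lock [([0.454, -0.521, 0.036], 0.76)]
spray [([0.551, -0.162, 0.075], 0.72), ([0.7, -0.312, 0.1], 0.67), ([0.442, 0.15, 0.016], 0.67)]
tin [([0.645, -0.477, 0.025], 0.7)]
wedge [([0.423, 0.041, 0.029], 0.78)]
side [0.33973646 0.85075416 1.05819202] [  41.79210072    0.77278068 -165.90378003] 546.2487055642698 [-0.03835706  0.          0.          0.          0.        ]
tray [([0.654, -0.016, 0.046], 0.92)]
pin_tab [([0.552, -0.158, 0.07], 0.41)]
lid_grip [([0.649, -0.462, 0.022], 0.31)]
lid_edge [([0.655, -0.1, 0.061], 0.74)]
clip [([0.656, -0.0
[... 351 characters left out ...]
2], 0.56)]
{'clock': 1.4, 'joint_positions': array([ 9.16500948e+01,  2.20424966e+01,  4.54240409e-01, -1.02830597e-03,
       -6.84122203e+01, -1.48162501e+01]), 'qvel': array([-0.01848802,  0.05823851, -0.04654883,  0.03264233, -0.15129062,
        0.0109833 ]), 'joint_torque': array([-1.34360612e-04, -3.90465832e+01,  1.87622201e+01,  4.22450557e+00,
        1.54867867e-02, -2.61215962e-05]), 'position': array([0.14232955, 0.60856223, 0.19654984]), 'tool_rot': array([ 1.79999295e+02,  8.02552744e-04, -1.31665337e+01]), 'force': array([ 0.12072694, -0.56067362, -0.75672194]), 'wrist_torque': array([-0.0162748 , -0.04060442,  0.02367312]), 'finger_force': 0.0, 'opening': 1.0001691184381911}
```

View pics/top0.png

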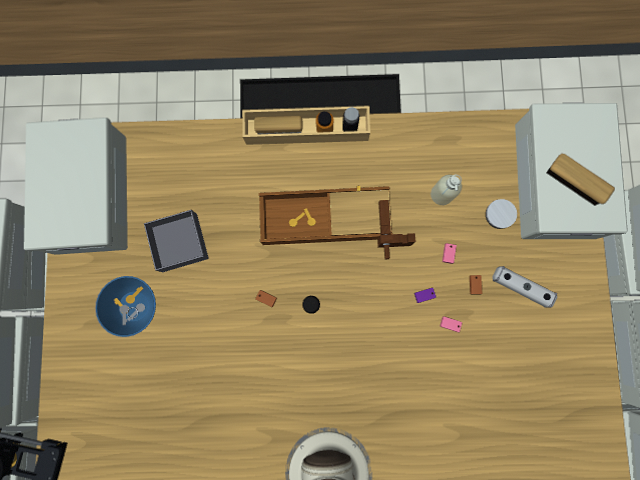

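View pics/side0.png

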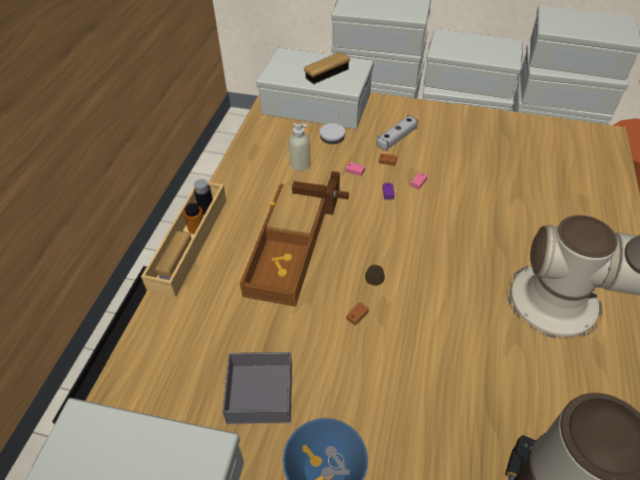

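The top view shows brown blocks at (266,298) and (476,285). The look-alikes are pink at (450,253) and (452,324), and purple at (425,295). The tray spans about (261,190) to (390,243), with the clip at (359,188), pin at (387,250) and caddy at (177,240). The brown ones fit "cedar". I'll enlarge that area to confirm.

Run:
```python
from h import *
im=cv2.imread("pics/top0.png")
cv2.imwrite("pics/c1.png",cv2.resize(im[175:340,240:500],None,fx=3,fy=3,interpolation=cv2.INTER_CUBIC))
```

```text
(no output)
```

View pics/c1.png

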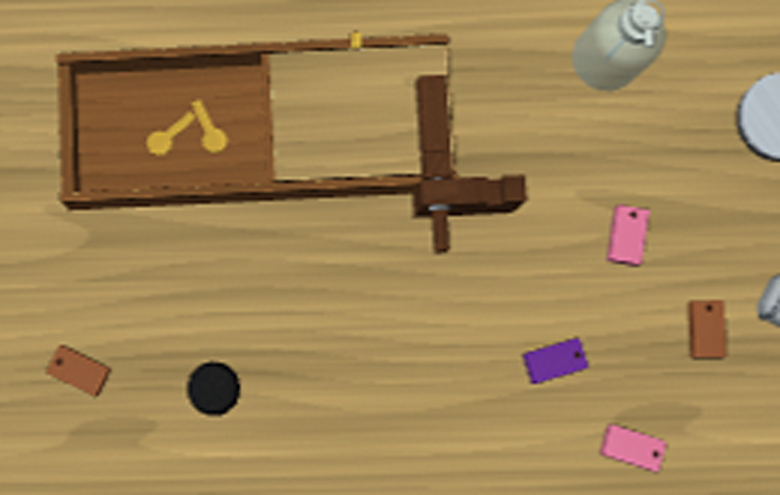

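The crop confirms cedar blocks at crop (78,370) and (707,330). The other small ones are pink or purple. I'll fit the tray pose and then look with the wrist camera.

Run:
```python
from h import *
f=env.grab_frame("top")
c=lambda u,v:(240+u/3,175+v/3)
for n,u,v,z in [("RL",59,56,.054),("FL",64,201,.054),("RR",449,37,.054),("clip",356,38,.056),("lidRR",447,50,.054),("b0",78,370,.018),("b1",707,330,.018)]:
    print(n,np.round(pix2world(f,c(u,v),z),4))
env.goto([0.50,-0.14,0.36],[180,0,0]); 
f=env.grab_frame("wrist"); save(f,"w0"); print(f["position"],f["orientation"],f["fx"],f["D"])
for t in ["pin_tab","clip","lid_edge"]:
    print(t,[(np.round(d["xyz"],3).tolist(),round(d["score"],2)) for d in env.search_frame(f,t)])
print(env.read_state()["joint_positions"],env.read_state()["clock"])
```

```text
RL [0.7136 0.1612 0.054 ]
FL [0.5847 0.1582 0.054 ]
RR [ 0.7198 -0.181   0.054 ]
clip [ 0.721  -0.0996  0.056 ]
lidRR [ 0.7082 -0.1787  0.054 ]
b0 [0.4399 0.1522 0.018 ]
b1 [ 0.46   -0.3975  0.018 ]
[ 0.57811926 -0.139554    0.54835963] [-1.66205972e+01  1.98106226e-02 -8.99445607e+01] 396.51038510000984 [0.01602813 0.         0.         0.         0.        ]
pin_tab [([0.553, -0.164, 0.073], 0.6), ([0.65, -0.002, 0.054], 0.45)]
clip []
lid_edge [([0.648, -0.103, 0.051], 0.89)]
[ 2.32370345e+00  7.45571279e+00  3.59791328e+00 -1.70266660e-03
 -8.61549714e+01  8.77172050e+01] 4.6167
```

View pics/w0.png

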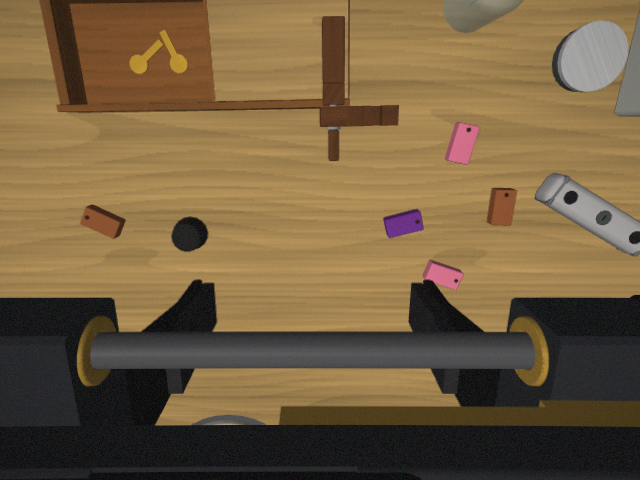

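The wrist view shows the tray along the top edge, the pin tab at about (334,145), the lock block at (320–398,105–125) and cedar blocks at (103,221) and (502,207). I'll take one closer look centred on the tray.

Run:
```python
from h import *
env.goto([0.62,-0.12,0.28],[180,0,0]); 
f=env.grab_frame("wrist"); save(f,"w1"); import pickle; pickle.dump(f,open("w1.pkl","wb"))
cv2.imwrite("pics/w1c.png",cv2.resize(f["image"][:300,:],(800,375),interpolation=cv2.INTER_CUBIC))
```

```text
(no output)
```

View pics/w1c.png

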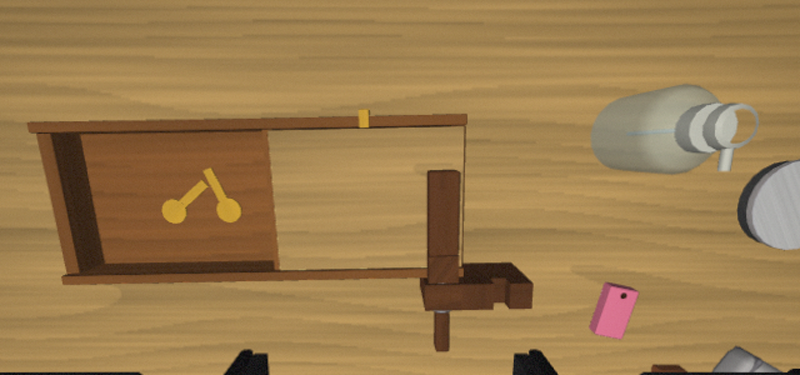

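Run:
```python
from h import *
import pickle; from scipy.optimize import least_squares
f=pickle.load(open("w1.pkl","rb"))
loc=np.array([[66,185,54],[66,-160,54],[-66,185,54],[-88,-125,78],[-88,-213,78]])/1e3
uv=np.array([[28,123],[467,115],[63,283],[424,309],[532,308]])/1.25
T=lambda p:np.c_[loc[:,0]*np.cos(p[2])-loc[:,1]*np.sin(p[2])+p[0],loc[:,0]*np.sin(p[2])+loc[:,1]*np.cos(p[2])+p[1],loc[:,2]]
s=least_squares(lambda p:(project(f,T(p))-uv).ravel(),[.65,-.01,0.02])
p=s.x; print(p,np.degrees(p[2])); print(np.round(s.fun.reshape(-1,2),1))
def inv(w): d=w[:2]-p[:2];c,s_=np.cos(p[2]),np.sin(p[2]);return np.round([c*d[0]+s_*d[1],-s_*d[0]+c*d[1]],4)
for n,u,v,z in [("clipmid",364,118,.058),("clipL",358.5,118,.058),("clipR",369.5,118,.058),("lidedge",464.5,127,.054),("gripLtop",428,171,.08),("gripRtop",460,171,.08),("gripRfront",461,258,.08),("tabfront",442,349,.075),("tabback",442,313,.075),("tabL",434.5,345,.075),("tabR",449,345,.075),("notchL",494,281,.078),("notchR",506,281,.078)]:
    w=pix2world(f,(u/1.25,v/1.25),z); print(n,np.round(w,4),inv(w))
np.save("tray.npy",p)
```

```text
[ 0.65518222 -0.02236733  0.02074936] 1.1888506889957793
[[-1.2 -1.1]
 [ 0.6 -1.2]
 [-0.1  1.4]
 [ 0.9  1.3]
 [-0.3  0.4]]
clipmid [ 0.721  -0.0998  0.058 ] [ 0.0642 -0.0787]
clipL [ 0.721  -0.0955  0.058 ] [ 0.0643 -0.0745]
clipR [ 0.721 -0.104  0.058] [ 0.0641 -0.083 ]
lidedge [ 0.7145 -0.1788  0.054 ] [ 0.0561 -0.1577]
gripLtop [ 0.682  -0.1489  0.08  ] [ 0.0242 -0.127 ]
gripRtop [ 0.682  -0.1731  0.08  ] [ 0.0237 -0.1513]
gripRfront [ 0.6147 -0.1767  0.08  ] [-0.0437 -0.1535]
tabfront [ 0.5343 -0.1645  0.075 ] [-0.1238 -0.1396]
tabback [ 0.5667 -0.1635  0.075 ] [-0.0914 -0.1393]
tabL [ 0.538 -0.158  0.075] [-0.12   -0.1331]
tabR [ 0.538  -0.1703  0.075 ] [-0.1203 -0.1455]
notchL [ 0.5952 -0.2046  0.078 ] [-0.0638 -0.181 ]
notchR [ 0.5952 -0.2144  0.078 ] [-0.064  -0.1907]
```

The pose fit is consistent: clip at tray y −0.079, bore at −0.1395, notch at −0.1875. Next I'll draw and park the pin.

```bash
cat >> h.py <<'E'
import os
if os.path.exists("tray.npy"): P=np.load("tray.npy")
def W(x,y,z):
    c,s=np.cos(P[2]),np.sin(P[2]); return [c*x-s*y+P[0],s*x+c*y+P[1],z]
YAW=float(np.degrees(P[2])); DN=[180,0,YAW]
def st(m=""):
    s=env.read_state(); print(m,"t",round(s["clock"],1),"pos",np.round(s["position"],4),"op",round(s["opening"],3),"ff",round(s["finger_force"],1),"F",np.round(s["force"],1)); return s
E
python3 - <<'E'
from h import *
env.goto(W(-.111,-.1393,.12),DN); env.gripper_to(.45)
env.move_straight(W(-.111,-.1393,.047),rate=.1); st("down")
env.gripper_to(0,25); st("grip")
print(env.move_straight(W(-.165,-.1393,.047),rate=.06,force_limit=15)); st("drawn")
f=env.grab_frame("wrist"); save(f,"w2")
E
```

```text
down t 8.0 pos [ 0.5477 -0.164   0.0476] op 0.454 ff 0.0 F [0.4 0.6 0.3]
grip t 8.6 pos [ 0.5471 -0.164   0.0471] op 0.122 ff 25.0 F [0.3 0.5 0.3]
False
drawn t 9.6 pos [ 0.4935 -0.1651  0.0471] op 0.122 ff 25.0 F [-0.5 -0.3 -0.3]
```

View pics/w2.png

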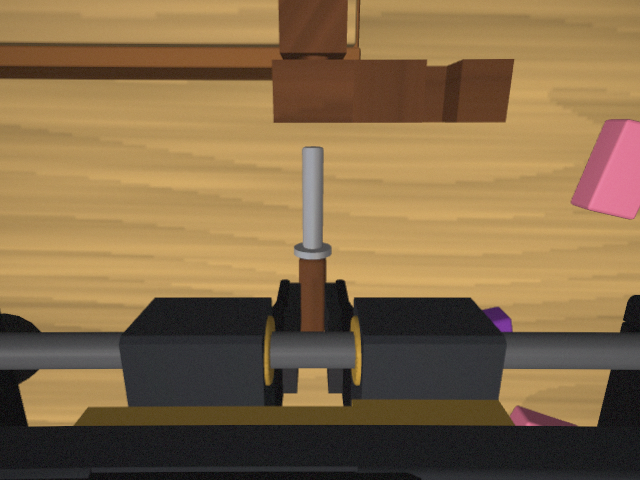

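The pin is drawn and straight in the grip, with its tip at (313,148). The notch lies between about u=427 and u=460. I'll compare that with the projection of my predicted notch.

Run:
```python
from h import *
f=env.grab_frame("wrist")
for x in (-.088,-.066):
  for y in (-.125,-.1875+.0065,-.1875-.0065,-.213):
    print(x,y,np.round(project(f,[W(x,y,.078),W(x,y,.060)])).tolist())
print(project(f,[W(-.117,-.1393,.066),W(-.154+.033,-.1393,.0705)]))
im=f["image"][45:135,260:530]; cv2.imwrite("pics/c2.png",cv2.resize(im,None,fx=2.9,fy=2.9,interpolation=cv2.INTER_CUBIC))
```

```text
-0.088 -0.125 [[275.0, 123.0], [278.0, 123.0]]
-0.088 -0.181 [[421.0, 123.0], [410.0, 122.0]]
-0.088 -0.194 [[456.0, 123.0], [441.0, 122.0]]
-0.088 -0.213 [[506.0, 122.0], [486.0, 122.0]]
-0.066 -0.125 [[273.0, 60.0], [277.0, 66.0]]
-0.066 -0.181 [[426.0, 60.0], [414.0, 66.0]]
-0.066 -0.194 [[462.0, 60.0], [446.0, 66.0]]
-0.066 -0.213 [[515.0, 59.0], [493.0, 66.0]]
[[312.04740119 192.7042276 ]
 [312.0400184  203.93335031]]
```

View pics/c2.png

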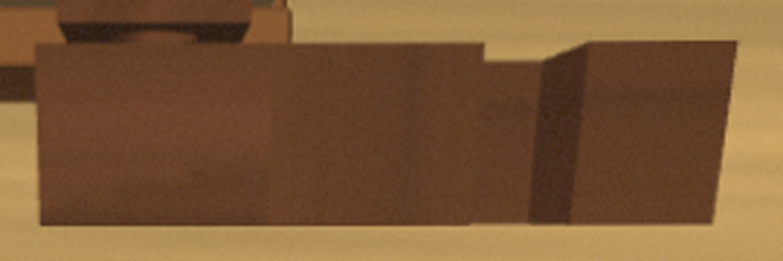

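The prediction matches to about 1 px (under 0.5 mm). Parking the pin now.

Run:
```python
from h import *
Y=-.1877
env.move_straight(W(-.165,-.1393,.049),rate=.1)
env.move_straight(W(-.165,Y,.049),rate=.1); st("beside")
print(env.move_straight(W(-.111,Y,.049),rate=.06,force_limit=6)); st("in")
print(env.move_straight(W(-.111,Y,.042),rate=.02,force_limit=3)); st("low")
env.gripper_to(.4); env.dwell(.2)
env.move_straight(W(-.111,Y,.13),rate=.15); 
env.goto(W(-.16,Y,.2),DN); st()
f=env.grab_frame("wrist"); save(f,"w3")
q=project(f,[W(-.077,Y,.0645),W(-.109,Y,.075)]);print(q)
c=q[0].astype(int); a=max(c[1]-90,0);b=max(c[0]-130,0)
cv2.imwrite("pics/c3.png",cv2.resize(f["image"][a:a+180,b:b+260],None,fx=3,fy=3)); print(a,b)
```

```text
beside t 10.6 pos [ 0.4939 -0.2135  0.0488] op 0.116 ff 25.0 F [ 0.1  0.8 -1.4]
False
in t 11.7 pos [ 0.5478 -0.2123  0.0489] op 0.12 ff 25.0 F [-0.3 -0.2 -1. ]
True
low t 12.0 pos [ 0.5479 -0.2125  0.0455] op 0.116 ff 25.0 F [-0.9  0.5  3.3]
 t 14.1 pos [ 0.4985 -0.2132  0.2   ] op 0.4 ff 0.0 F [-0.4 -0.5 -1. ]
[[312.40221548 111.63220065]
 [312.40928607 154.71936799]]
21 182
```

View pics/c3.png

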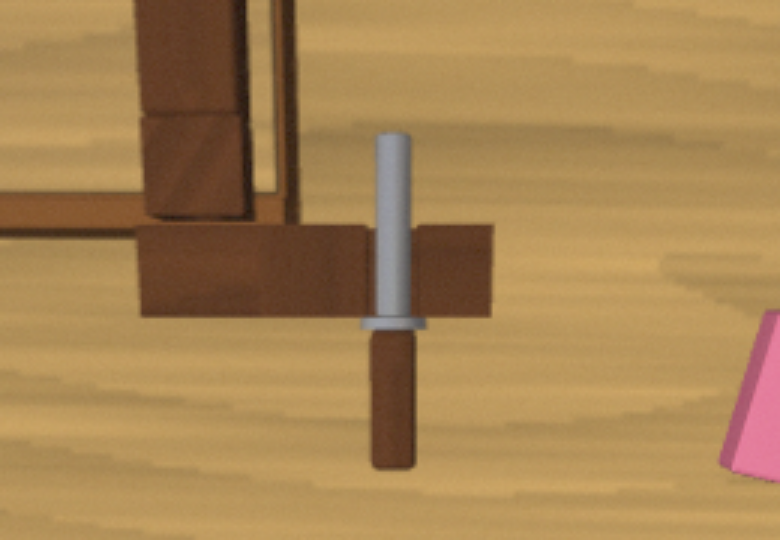

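The pin is parked in the notch with its flange against the front. Now I'll open the lid and look inside.

Run:
```python
from h import *
env.goto(W(-.01,-.140,.15),DN); env.gripper_to(.6)
env.move_straight(W(-.01,-.140,.058),rate=.12,force_limit=8); st("down")
env.gripper_to(0,20); st("grip")
print(env.move_straight(W(-.01,-.140+.176,.058),rate=.1,force_limit=12)); st("open")
env.gripper_to(.6); env.move_straight(W(-.01,.036,.15),rate=.2)
env.goto(W(-.10,-.08,.28),DN)
f=env.grab_frame("wrist"); save(f,"w4")
import pickle; pickle.dump(f,open("w4.pkl","wb"))
for t in ["puck0_c","lid_grip","block0_c"]:
    print(t,[(np.round(d["xyz"],3).tolist(),round(d["score"],2)) for d in env.search_frame(f,t)])
st()
```

```text
down t 16.4 pos [ 0.6489 -0.1627  0.0589] op 0.6 ff 0.0 F [-0.5 -0.3 -0.4]
grip t 17.4 pos [ 0.6481 -0.1625  0.058 ] op 0.005 ff 0.0 F [ 0.4 -0.5 -1.5]
False
open t 19.4 pos [0.6444 0.0129 0.058 ] op 0.007 ff 0.0 F [ 0.5  0.6 -0.2]
puck0_c []
lid_grip [([0.661, -0.105, 0.055], 0.93)]
block0_c []
 t 22.0 pos [ 0.557  -0.1035  0.2779] op 0.597 ff 0.0 F [0.1 0.3 0.5]
```

View pics/w4.png

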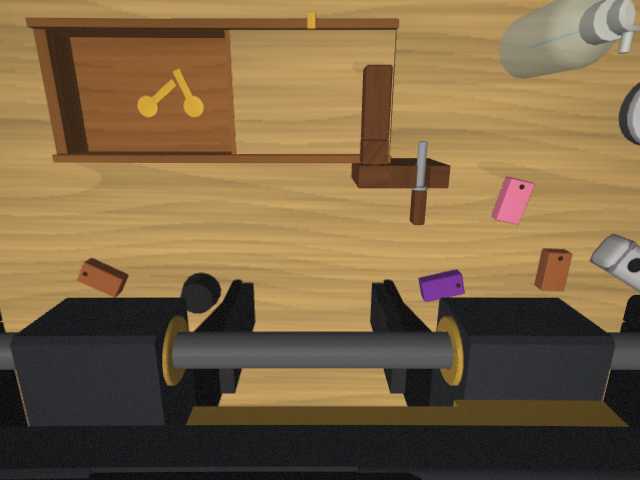

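The gripper closed on nothing (opening 0.005) and the lid hasn't moved. I'll check where the bar really is by projecting it into this picture.

Run:
```python
from h import *
import pickle
f=pickle.load(open("w4.pkl","rb"))
for z in (.054,.08):
  for x in (-.043,.023):
    for y in (-.128,-.152): print(z,x,y,np.round(project(f,[W(x,y,z)])[0]))
env.goto(W(-.01,-.140,.13),DN); env.gripper_to(.6)
print(env.move_straight(W(-.01,-.140,.058),rate=.1,force_limit=8)); st("down")
f=env.grab_frame("wrist"); save(f,"w5"); 
for x in (-.043,.023):
    for y in (-.128,-.152): print(x,y,np.round(project(f,[W(x,y,.08)])[0]))
env.gripper_to(.2,20); st(); f2=env.grab_frame("wrist")
g=np.hstack([cv2.resize(f["image"],(400,300)),cv2.resize(f2["image"],(400,300))]); cv2.imwrite("pics/w5b.png",g)
```

```text
0.054 -0.043 -0.128 [361. 140.]
0.054 -0.043 -0.152 [384. 140.]
0.054 0.023 -0.128 [363.  69.]
0.054 0.023 -0.152 [388.  69.]
0.08 -0.043 -0.128 [364. 141.]
0.08 -0.043 -0.152 [389. 141.]
0.08 0.023 -0.128 [367.  66.]
0.08 0.023 -0.152 [393.  65.]
False
down t 23.9 pos [ 0.6487 -0.1626  0.0587] op 0.6 ff 0.0 F [-0.6 -0.1  0.3]
-0.043 -0.128 [287. 360.]
-0.043 -0.152 [337. 360.]
0.023 -0.128 [284. 228.]
0.023 -0.152 [339. 228.]
 t 24.8 pos [ 0.6481 -0.1625  0.058 ] op 0.201 ff 0.0 F [0.1 0.3 0.4]
```

View pics/w5b.png

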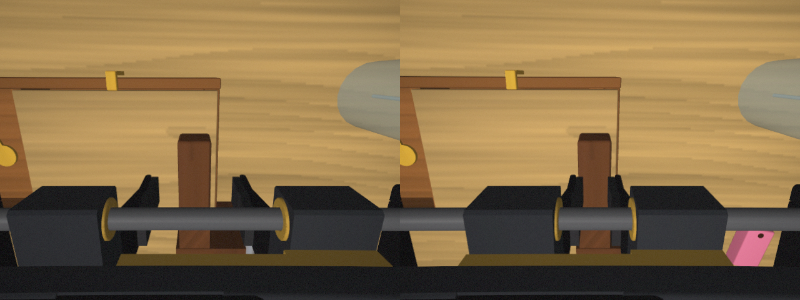

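In the picture the fingers straddle the bar, yet there is no contact. I'll probe for the bar top with shut fingers.

Run:
```python
from h import *
env.gripper_to(.6); env.move_straight(W(-.01,-.14,.11),rate=.15); env.gripper_to(0)
print(env.move_straight(W(-.01,-.14,.05),rate=.03,force_limit=4)); st("probe centre")
f=env.grab_frame("side"); save(f,"s1")
q=project(f,[W(-.01,-.14,.07)])[0].astype(int); print(q)
cv2.imwrite("pics/s1c.png",cv2.resize(f["image"][q[1]-90:q[1]+60,q[0]-100:q[0]+100],None,fx=4,fy=4,interpolation=cv2.INTER_CUBIC))
```

```text
True
probe centre t 29.0 pos [ 0.648  -0.1626  0.0544] op 0.005 ff 2.2 F [-0.7  0.8  4.2]
[304 187]
```

View pics/s1c.png

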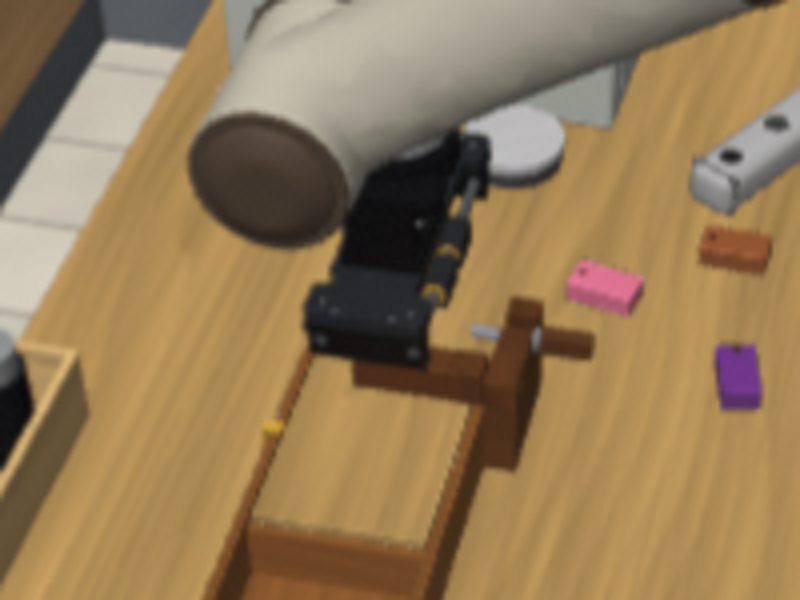

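The fingers reached the lid plate (z = 0.054) with no bar contact. Next I'll push sideways from the right, the way the lid would be opened, and see where contact comes.

Run:
```python
from h import *
env.move_straight(W(-.01,-.14,.11),rate=.15)
env.move_straight(W(.005,-.185,.11),rate=.15)
env.move_straight(W(.005,-.185,.062),rate=.1,force_limit=5); st()
print(env.move_straight(W(.005,-.10,.062),rate=.04,force_limit=5)); s=st("push")
f=env.grab_frame("wrist"); save(f,"w6")
f=env.grab_frame("top")
cv2.imwrite("pics/t6.png",np.hstack([cv2.resize(cv2.imread("pics/w6.png"),(400,300)),cv2.resize(f["image"][150:300,250:450],(400,300),interpolation=cv2.INTER_CUBIC)]))
```

```text
t 30.6 pos [ 0.6644 -0.2071  0.0624] op 0.005 ff 0.0 F [-1.3  0.7  0.8]
False
push t 32.9 pos [ 0.6622 -0.1224  0.062 ] op 0.002 ff 0.0 F [-0.  -0.8  0.2]
```

View pics/t6.png

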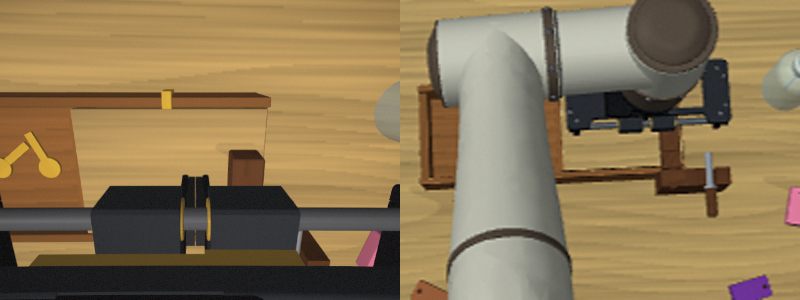

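The fingers passed straight through the visible bar at x = 0.005. I'll probe other places along the bar from above.

Run:
```python
from h import *
env.move_straight(W(.005,-.10,.10),rate=.15)
for x,y in [(.02,-.14),(-.03,-.14),(-.052,-.14),(-.01,-.15),(-.01,-.13)]:
    env.move_straight(W(x,y,.10),rate=.15)
    print(x,y,env.move_straight(W(x,y,.060),rate=.04,force_limit=3)); st()
    env.move_straight(W(x,y,.10),rate=.2)
```

```text
0.02 -0.14 False
 t 35.0 pos [ 0.6784 -0.162   0.0604] op 0.004 ff 0.0 F [-0.2  0.5 -0.1]
-0.03 -0.14 False
 t 37.0 pos [ 0.6284 -0.163   0.0604] op 0.006 ff 0.0 F [-0.5 -0.1 -0.9]
-0.052 -0.14 False
 t 38.8 pos [ 0.6064 -0.1635  0.0604] op 0.004 ff 0.0 F [-0.6 -0.3 -0.6]
-0.01 -0.15 False
 t 40.7 pos [ 0.6486 -0.1726  0.0604] op 0.0 ff 0.0 F [-0.5  0.1 -0.9]
-0.01 -0.13 False
 t 42.5 pos [ 0.6482 -0.1526  0.0604] op 0.008 ff 0.0 F [-1.4  0.1 -0.1]
```

The grip bar has no substance for the fingers anywhere along it, but the plate does (contact at 0.0544). So I'll slide the lid by pressing on the plate and dragging it by friction.

```bash
cat >> h.py <<'E'
def drag(x,y0,y1,N=8,rate=.05):
    env.move_straight(W(x,y0,.075),rate=.2)
    print("touch",env.move_straight(W(x,y0,.045),rate=.02,force_limit=N)); s=st("pressed")
    z=s["position"][2]-.0005
    r=env.move_straight(W(x,y1,z),rate=rate,force_limit=None); st("dragged")
    env.move_straight(W(x,y1,.085),rate=.15)
E
python3 - <<'E'
from h import *
drag(0,-.06,-.02)
env.goto(W(-.10,-.05,.28),DN)
f=env.grab_frame("wrist"); save(f,"w7"); cv2.imwrite("pics/w7c.png",cv2.resize(f["image"][:300],(640,300)))
E
```

```text
touch False
pressed t 45.0 pos [ 0.6565 -0.0824  0.0451] op 0.007 ff 0.0 F [ 0.2  0.3 -0.1]
dragged t 46.0 pos [ 0.6556 -0.0425  0.0446] op 0.006 ff 0.0 F [-0.3  0.3 -0.5]
```

View pics/w7c.png

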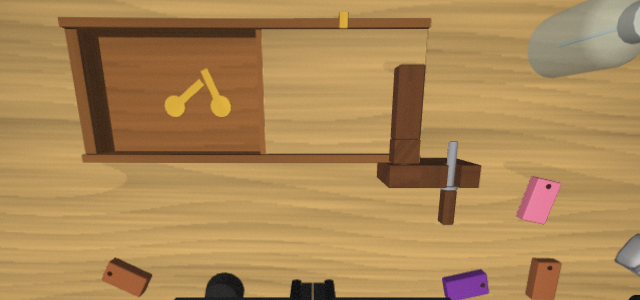

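There's no contact here even below the plate height. The picture and the contacts disagree, so I'll probe a few places for where there is real substance.

Run:
```python
from h import *
for x,y,z in [(0,-.14,.05),(0,-.115,.046),(0,-.03,.046),(0,.06,.05),(-.01,.037,.06)]:
    env.goto(W(x,y,.10),DN)
    print(x,y,env.move_straight(W(x,y,z),rate=.05,force_limit=3)); st()
    env.move_straight(W(x,y,.10),rate=.25)
```

```text
0 -0.14 True
 t 49.1 pos [ 0.6576 -0.1623  0.0545] op 0.004 ff 2.4 F [-0.4  0.   5.3]
0 -0.115 False
 t 50.9 pos [ 0.6579 -0.1373  0.0465] op 0.004 ff 0.0 F [-0.9  0.2  0.3]
0 -0.03 False
 t 52.9 pos [ 0.6561 -0.0523  0.0465] op 0.006 ff 0.0 F [-0.3 -0.4  0.7]
0 0.06 False
 t 54.9 pos [0.6543 0.0377 0.0505] op 0.012 ff 0.0 F [0.4 0.8 0.6]
-0.01 0.037 False
 t 56.5 pos [0.6448 0.0145 0.0604] op 0.002 ff 0.0 F [-0.6 -0.2 -0.1]
```

Only the end wall (y ≈ −0.15) gives contact. The lid plate and bar offer nothing to the fingers at any position, so they can't move the lid themselves. A held object might, so I'll pick up the right cedar block (476,285) and push the bar with it.

```bash
cat >> h.py <<'E'
def seg(f,near,z,lo,hi,rad=.05):
    """colour blob nearest world point -> (centre xy, long-axis deg, length, width)"""
    m=cv2.inRange(cv2.cvtColor(f["image"],cv2.COLOR_BGR2HSV),lo,hi)
    m=cv2.morphologyEx(m,cv2.MORPH_OPEN,np.ones((3,3))); best=None
    for c in cv2.findContours(m,cv2.RETR_EXTERNAL,cv2.CHAIN_APPROX_NONE)[0]:
        if cv2.contourArea(c)<150: continue
        w=np.array([pix2world(f,p[0],z)[:2] for p in c])
        (cx,cy),(a,b),t=cv2.minAreaRect((w*1000).astype(np.float32)); d=np.hypot(cx/1e3-near[0],cy/1e3-near[1])
        if a<b: a,b,t=b,a,t+90
        if d<rad and (best is None or d<best[0]): best=(d,np.array([cx,cy])/1e3,(t+90)%180-90,a,b)
    return best and best[1:]
BROWN=((3,110,50),(14,255,200))
def look(x,y,z=.2):
    env.goto([x-.06,y,z],[180,0,0]); return env.grab_frame("wrist")
def pick_block(near,force=25):
    f=look(*near); r=seg(f,near,.012,*BROWN,rad=.08); print("block",r)
    if r is None: save(f,"fail"); return False
    c,t,a,b=r; yaw=t   # long axis along tool x
    env.gripper_to(.5); env.goto([c[0],c[1],.09],[180,0,yaw])
    env.move_straight([c[0],c[1],.004],rate=.12,force_limit=10); env.gripper_to(0,force); st("grip")
    env.move_straight([c[0],c[1],.12],rate=.2); return env.read_state()["opening"]>.15
E
python3 - <<'E'
from h import *
print(pick_block((.46,-.3975),35))
env.goto(W(-.015,-.185,.14),DN); st()
f=env.grab_frame("wrist"); save(f,"w8")
E
```

```text
block (array([ 0.44925745, -0.36010184]), 0.10052411258220673, 50.024051666259766, 28.380619049072266)
grip t 62.0 pos [ 0.4492 -0.3601  0.004 ] op 0.007 ff 0.0 F [-0.  -0.2 -0.1]
False
 t 63.7 pos [ 0.6428 -0.2083  0.1392] op 0.006 ff 0.0 F [ 0.5 -0.  -0.1]
```

View pics/w8.png

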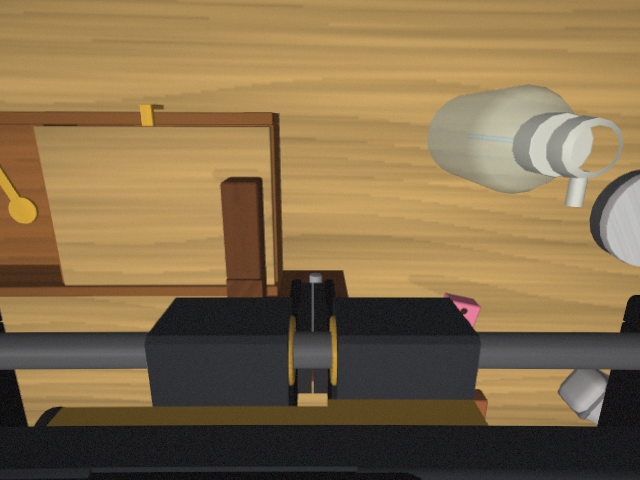

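The grip missed. The wrist measurement (0.449,−0.360) and the first top measurement (0.460,−0.398) disagree, so I'll compare the cameras now.

Run:
```python
from h import *
n=(.455,-.38)
env.gripper_to(.5)
f=look(.44,-.30); print("w a",seg(f,n,.012,*BROWN,rad=.12)); save(f,"wa")
f=look(.47,-.40); print("w b",seg(f,n,.012,*BROWN,rad=.12)); save(f,"wb")
t=env.grab_frame("top"); s=env.grab_frame("side")
env.goto([.40,0,.3],[180,0,0])
t=env.grab_frame("top");s=env.grab_frame("side"); save(t,"t9");save(s,"s9")
for nm,g in (("top",t),("side",s)): print(nm,seg(g,n,.012,*BROWN,rad=.12),seg(g,(.44,.152),.012,*BROWN,rad=.1))
g=np.hstack([cv2.resize(f["image"],(400,300)),cv2.resize(t["image"][175:340,360:580],(400,300),interpolation=cv2.INTER_CUBIC)]);cv2.imwrite("pics/c9.png",g)
```

```text
w a (array([ 0.44918314, -0.3602309 ]), -0.0623779296875, 49.40605163574219, 29.63411521911621)
w b (array([ 0.4494426 , -0.36013458]), 0.1502663940191269, 49.759178161621094, 28.504281997680664)
top (array([ 0.44836194, -0.35895517]), -3.736114501953125, 48.023921966552734, 28.621780395507812) None
side None (array([0.44145953, 0.15395319]), 62.7889289855957, 56.52455520629883, 31.12813377380371)
```

View pics/c9.png

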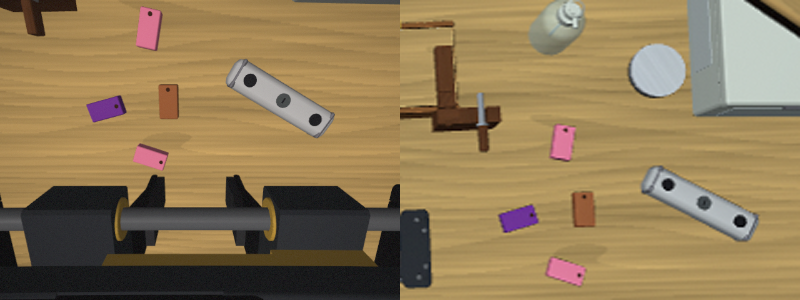

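All the cameras agree that the block is at (0.449,−0.360), so it was knocked there earlier, and the fingers still closed through that spot. I'll watch one grasp closely.

Run:
```python
from h import *
c=(.4494,-.3601)
env.gripper_to(.5); env.goto([*c,.09],[180,0,0]); env.move_straight([*c,.004],rate=.15,force_limit=8); s=st("a"); print(s["tool_rot"])
ims=[]
f=env.grab_frame("wrist"); print("tcp px",project(f,[s["position"],[*c,.018]])); ims.append(f["image"])
env.gripper_to(.1,20); st("b")
f=env.grab_frame("wrist"); ims.append(f["image"])
g=env.grab_frame("side"); q=project(g,[[*c,.02]])[0].astype(int); print(q)
ims=[cv2.resize(i,(400,300)) for i in ims]
cr=cv2.resize(g["image"][max(q[1]-60,0):q[1]+60,q[0]-80:q[0]+80],(400,300),interpolation=cv2.INTER_CUBIC)
cv2.imwrite("pics/c10.png",np.vstack([np.hstack(ims),np.hstack([cr,cr*0])]))
```

```text
a t 70.6 pos [ 0.4504 -0.3602  0.005 ] op 0.5 ff 0.0 F [ 0.6 -0.1 -0.4]
[ 1.79938950e+02 -9.25529592e-02  6.12884901e-02]
tcp px [[312.10702561 278.22697514]
 [311.8404156  290.56920742]]
b t 71.5 pos [ 0.4494 -0.3601  0.0039] op 0.099 ff 0.0 F [ 0.7 -0.   0.4]
[389 165]
```

View pics/c10.png

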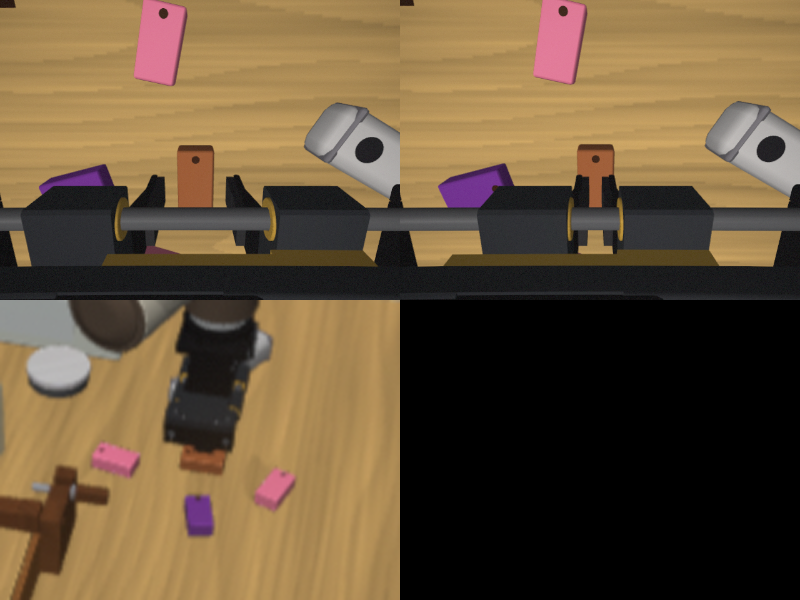

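The fingers overlap the block at 9 mm opening with no force. I'll check the height reading by touching the bench, then the block top.

Run:
```python
from h import *
c=(.4494,-.3601)
env.gripper_to(.5); env.move_straight([*c,.06],rate=.2); env.gripper_to(0)
print(env.move_straight([*c,-.012],rate=.03,force_limit=4)); st("on block")
env.move_straight([*c,.06],rate=.2); env.move_straight([.45,-.2,.06],rate=.2)
print(env.move_straight([.45,-.2,-.04],rate=.03,force_limit=4)); st("bench")
env.move_straight([.45,-.2,.08],rate=.2)
```

```text
True
on block t 75.9 pos [ 0.4494 -0.3601 -0.0075] op 0.007 ff 2.2 F [ 0.7 -0.9  4.1]
True
bench t 79.8 pos [ 0.45   -0.2    -0.0256] op 0.005 ff 2.2 F [0.9 0.8 4.8]
```

Now it's clear: the bench reads −0.0256, the block top −0.0075 and the bar top 0.0545. The real fingertips are therefore 25.5 mm higher than reported, and nothing was ghostly. I'll correct for that from here on and open the lid.

```bash
cat >> h.py <<'E'
H=.0255
def go(p,o,**k): env.goto([p[0],p[1],p[2]-H],o)
def lin(p,**k): return env.move_straight([p[0],p[1],p[2]-H],**k)
E
python3 - <<'E'
from h import *
go(W(-.01,-.140,.12),DN); env.gripper_to(.6)
print(lin(W(-.01,-.140,.060),rate=.12,force_limit=8)); st("down")
env.gripper_to(0,30); st("grip")
print(lin(W(-.01,-.140+.1755,.060),rate=.1,force_limit=15)); st("open"); env.dwell(.2)
env.gripper_to(.6); lin(W(-.01,.036,.12),rate=.2)
go(W(-.08,-.08,.27),DN)
f=env.grab_frame("wrist"); save(f,"w11"); import pickle; pickle.dump(f,open("w11.pkl","wb"))
for t in ["puck0_c"]:
    print(t,[(np.round(d["xyz"],3).tolist(),round(d["score"],2)) for d in env.search_frame(f,t)])
st()
E
```

```text
False
down t 83.1 pos [ 0.6487 -0.1627  0.035 ] op 0.6 ff 0.0 F [-0.3 -0.5  0.4]
grip t 83.7 pos [ 0.6482 -0.162   0.0348] op 0.273 ff 30.0 F [-1.2  3.1  2.3]
False
open t 85.6 pos [0.6445 0.0148 0.0348] op 0.269 ff 30.0 F [-1.8  0.6  6.2]
puck0_c [([0.665, -0.13, 0.028], 0.75), ([0.659, -0.006, 0.056], 0.59)]
 t 88.0 pos [ 0.5764 -0.103   0.2419] op 0.594 ff 0.0 F [-0.7 -0.   0.7]
```

View pics/w11.png

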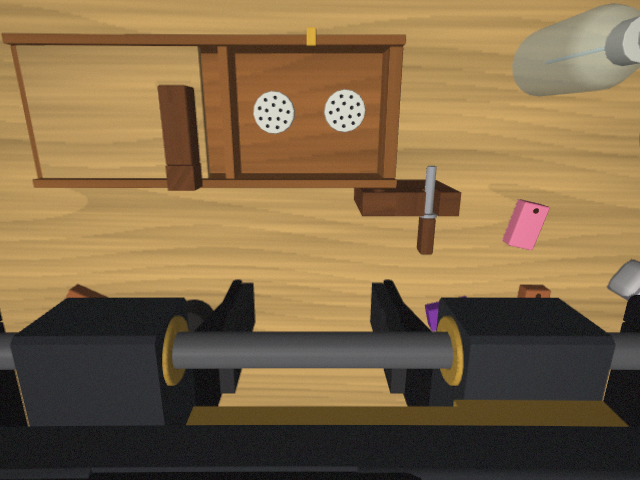

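The lid is open. The pucks are at (274,112) and (345,110), and the pin is still parked at (430,190). I've already viewed 17 pictures, over the limit of 14, so I'll work from numbers only. Moving the pucks now.

Run:
```python
from h import *
import pickle
f=pickle.load(open("w11.pkl","rb"))
m=cv2.inRange(cv2.cvtColor(f["image"],cv2.COLOR_BGR2HSV),(0,0,150),(180,60,255)); m=cv2.morphologyEx(m,cv2.MORPH_CLOSE,np.ones((7,7)))
pk=[]
for c in cv2.findContours(m,cv2.RETR_EXTERNAL,cv2.CHAIN_APPROX_NONE)[0]:
    (u,v),r=cv2.minEnclosingCircle(c)
    if 15<r<28 and 220<u<390 and v<180: pk.append(pix2world(f,(u,v),.026)[:2]); print(u,v,r,pk[-1])
pk=sorted(pk,key=lambda p:-p[1]); assert len(pk)==2
t=cv2.imread("pics/top0.png"); g=env.grab_frame("top")
cc=np.mean([pix2world(g,q,.055)[:2] for q in [(146,220),(192,210),(208,256),(159,271)]],axis=0); print("caddy",cc)
np.save("caddy.npy",cc)
for p,yaw,dy in [(pk[0],90,.026),(pk[1],45,-.026)]:
    env.gripper_to(.62)
    go([*p,.12],[180,0,yaw]); print(lin([*p,.016],rate=.12,force_limit=6)); st("down")
    env.gripper_to(0,25); s=st("grip"); 
    if s["opening"]<.3: lin([*p,.12],rate=.2); break
    lin([*p,.14],rate=.2); go([cc[0],cc[1]+dy,.14],[180,0,90]); 
    if env.read_state()["opening"]<.3: print("lost"); break
    lin([cc[0],cc[1]+dy,.03],rate=.15,force_limit=8); env.gripper_to(.62); lin([cc[0],cc[1]+dy,.14],rate=.25); st("done")
go([cc[0]-.06,cc[1],.25],[180,0,0]); f=env.grab_frame("wrist"); save(f,"w12")
print([(np.round(d["xyz"],3).tolist(),round(d["score"],2)) for d in env.search_frame(f,"puck0_c")]); 
print("caddy",[(np.round(d["xyz"],3).tolist(),round(d["score"],2)) for d in env.search_frame(f,"caddy_in")]); st()
```

```text
272.9809265136719 111.9427490234375 21.15392303466797 [ 0.65943817 -0.06340732]
344.0 110.0 21.260391235351562 [ 0.66266209 -0.13232822]
caddy [0.5987517 0.3802685]
False
down t 90.7 pos [ 0.6603 -0.0634 -0.0086] op 0.621 ff 0.0 F [-0.1 -0.9  0.3]
grip t 91.1 pos [ 0.6598 -0.0634 -0.0088] op 0.45 ff 25.0 F [-0.7  0.2  2.2]
done t 95.7 pos [0.5986 0.4063 0.1153] op 0.618 ff 0.0 F [ 0.1 -0.3 -0.3]
False
down t 98.9 pos [ 0.6635 -0.1323 -0.0086] op 0.62 ff 0.0 F [0.5 0.2 0.4]
grip t 99.3 pos [ 0.6631 -0.1323 -0.0088] op 0.448 ff 25.0 F [-0.8  0.7  2.7]
done t 103.9 pos [0.5986 0.3543 0.1151] op 0.619 ff 0.0 F [-0.2 -0.1 -0.5]
[([0.602, 0.354, 0.027], 0.91)]
caddy [([0.609, 0.39, 0.003], 0.66), ([0.6, 0.4, 0.025], 0.64)]
 t 105.6 pos [0.5387 0.3801 0.2239] op 0.622 ff 0.0 F [-0.3 -0.8  0. ]
```

Both pucks were carried without loss. Next come the blocks, with a check of the caddy from this frame.

```bash
cat >> h.py <<'E'
def pick(near,force=25):
    f=look(near[0],near[1],.18); r=seg(f,near,.012,*BROWN,rad=.08); print("block",r)
    if r is None: return False
    c,t,a,b=r; env.gripper_to(.5); go([*c,.08],[180,0,t])
    lin([*c,.004],rate=.12,force_limit=10); env.gripper_to(0,force); s=st("grip")
    lin([*c,.14],rate=.2); return env.read_state()["opening"]>.2
def place(p,yaw,zt=.015):
    go([p[0],p[1],.14],[180,0,yaw])
    if env.read_state()["opening"]<.2: print("lost"); return False
    print(lin([p[0],p[1],zt],rate=.12,force_limit=5)); env.gripper_to(.43); lin([p[0],p[1],.14],rate=.25); st("placed"); return True
E
python3 - <<'E'
from h import *
f=env.grab_frame("wrist")
m=cv2.inRange(cv2.cvtColor(f["image"],cv2.COLOR_BGR2HSV),(0,0,150),(180,60,255)); m=cv2.morphologyEx(m,cv2.MORPH_CLOSE,np.ones((7,7)))
for c in cv2.findContours(m,cv2.RETR_EXTERNAL,cv2.CHAIN_APPROX_NONE)[0]:
    (u,v),r=cv2.minEnclosingCircle(c)
    if 12<r<40 and v<290: print("puck",u,v,r,pix2world(f,(u,v),.024)[:2])
ok=pick((.441,.154)) and place(W(0,-.055,0),90+YAW)
if ok: ok=pick((.4494,-.3601)) and place(W(0,-.107,0),YAW)
go(W(-.08,-.08,.27),DN)
f=env.grab_frame("wrist"); save(f,"w13")
m=cv2.inRange(cv2.cvtColor(f["image"],cv2.COLOR_BGR2HSV),*BROWN); 
import pickle; pickle.dump(f,open("w13.pkl","wb")); print(ok)
for t in ["block0_c","pin_tab"]: print(t,[(np.round(d["xyz"],3).tolist(),round(d["score"],2)) for d in env.search_frame(f,t)])
st()
E
```

```text
puck 338.8214416503906 137.9375 21.19055938720703 [0.59956205 0.35462707]
puck 283.73583984375 138.03773498535156 21.214982986450195 [0.59946487 0.40696019]
block (array([0.44079004, 0.15275972]), 63.11380386352539, 50.23103332519531, 28.034645080566406)
grip t 109.6 pos [ 0.4411  0.153  -0.0209] op 0.317 ff 25.0 F [-0.8 -0.4  5.1]
False
placed t 114.0 pos [ 0.6559 -0.0772  0.1145] op 0.427 ff 0.0 F [-0.8 -0.7 -0.6]
block (array([ 0.44942667, -0.36023047]), -0.5759658813476562, 50.248374938964844, 27.66812515258789)
grip t 117.8 pos [ 0.4498 -0.3604 -0.0209] op 0.319 ff 25.0 F [-0.7  0.7  4.2]
False
placed t 122.2 pos [ 0.657  -0.1291  0.1146] op 0.43 ff 0.0 F [ 0.2 -0.9 -0.9]
True
block0_c [([0.562, -0.209, 0.069], 0.46)]
pin_tab [([0.566, -0.21, 0.069], 0.89)]
 t 123.0 pos [ 0.5764 -0.1041  0.2417] op 0.429 ff 0.0 F [ 0.4 -0.2  0.2]
```

Run:
```python
from h import *
import pickle
def blobs(f,im,z,name):
    m=cv2.inRange(cv2.cvtColor(im,cv2.COLOR_BGR2HSV),*BROWN)
    for c in cv2.findContours(m,cv2.RETR_EXTERNAL,cv2.CHAIN_APPROX_NONE)[0]:
        if cv2.contourArea(c)<40: continue
        w=np.array([pix2world(f,p[0],z)[:2] for p in c]); (x,y),(a,b),t=cv2.minAreaRect((w*1000).astype(np.float32)); print(name,round(x),round(y),round(a),round(b))
t=env.grab_frame("top"); save(t,"t14")
blobs(t,cv2.imread("pics/t9.png"),.018,"t9"); blobs(t,t["image"],.018,"t14")
blobs(t,cv2.imread("pics/top0.png"),.018,"t0")
a=pickle.load(open("w11.pkl","rb")); b=pickle.load(open("w13.pkl","rb"))
H_=cv2.cvtColor(b["image"],cv2.COLOR_BGR2HSV)
for y in (-.03,-.055,-.075,-.09,-.107,-.125,-.14):
    q=project(b,[W(-.006,y,.024)])[0].astype(int); q2=project(b,[W(-.04,y,.006)])[0].astype(int); print(y,q,H_[q[1],q[0]],H_[q2[1],q2[0]])
d=cv2.absdiff(a["image"],b["image"]).max(2); m=(d>18).astype(np.uint8)
for c in cv2.findContours(m,cv2.RETR_EXTERNAL,cv2.CHAIN_APPROX_NONE)[0]:
    if cv2.contourArea(c)>60: print("diff",cv2.boundingRect(c))
```

```text
t9 444 159 36 27
t9 448 -357 28 48
t9 556 -220 35 11
t9 591 -235 19 19
t9 656 -22 384 153
t9 728 -145 7 73
t14 556 -219 35 12
t14 586 -178 19 69
t14 603 8 37 30
t0 441 153 49 27
t0 463 -397 28 48
t0 555 -169 35 11
t0 655 -39 413 153
t0 728 -145 7 73
-0.03 [261 122] [ 13 163 160] [ 13 163 150]
-0.055 [287 122] [ 11 159 175] [ 14 164 151]
-0.075 [307 122] [ 11 166 172] [ 14 169 149]
-0.09 [322 122] [ 14 162 162] [ 14 157 135]
-0.107 [340 122] [ 11 163 172] [ 14 166 134]
-0.125 [358 122] [ 14 165 162] [ 14 156 137]
-0.14 [373 122] [ 14 168 159] [ 14 159 135]
diff (218, 368, 45, 39)
diff (517, 284, 112, 144)
diff (10, 283, 99, 145)
diff (354, 279, 116, 128)
diff (146, 279, 126, 147)
diff (253, 90, 60, 44)
diff (323, 88, 43, 52)
diff (620, 16, 20, 47)
```

There are exactly two cedar blocks and both are in the compartment. Both pucks are in the caddy and the pin is parked. Now I'll slide the lid to the clip and measure.

Run:
```python
from h import *
env.gripper_to(.6); go(W(-.01,.036,.12),DN)
print(lin(W(-.01,.036,.060),rate=.12,force_limit=8)); env.gripper_to(0,30); st("grip")
print(lin(W(-.01,-.0610,.060),rate=.08,force_limit=15)); env.dwell(.2); s=st("slid")
env.gripper_to(.6); lin(W(-.01,-.061,.13),rate=.2)
go(W(-.03,-.08,.22),DN); env.dwell(.2)
f=env.grab_frame("wrist"); save(f,"w15"); import pickle; pickle.dump(f,open("w15.pkl","wb"))
inv=lambda w:(lambda d:np.round([np.cos(P[2])*d[0]+np.sin(P[2])*d[1],-np.sin(P[2])*d[0]+np.cos(P[2])*d[1]],4))(np.array(w[:2])-P[:2])
hsv=cv2.cvtColor(f["image"],cv2.COLOR_BGR2HSV)
m=cv2.inRange(hsv,(18,170,120),(30,255,255))
for c in cv2.findContours(m,cv2.RETR_EXTERNAL,cv2.CHAIN_APPROX_NONE)[0]:
    if cv2.contourArea(c)>20:
        u,v,w,h=cv2.boundingRect(c); print("yel",(u,v,w,h),inv(pix2world(f,(u+w/2,v+h/2),.058)))
for x in (.05,.04,.035):   # step from pale lid to dark interior along -y on the lid plane
    ys=np.arange(-.03,-.13,-.0005); g=np.array([f["image"][tuple(np.round(project(f,[W(x,y,.054)])[0]).astype(int)[::-1])].astype(int).sum() for y in ys])
    gg=np.abs(g[4:]-g[:-4]); i=gg.argmax(); print("edge",x,ys[i]+-.001,gg[i])
st()
```

```text
False
grip t 125.7 pos [0.6446 0.0136 0.0348] op 0.274 ff 30.0 F [-0.8  0.7  1.4]
False
slid t 127.3 pos [ 0.6466 -0.0836  0.0348] op 0.274 ff 30.0 F [-0.  -1.2  4.8]
yel (163, 372, 8, 10) [-0.1877  0.0577]
yel (443, 353, 19, 32) [-0.1789 -0.2118]
yel (439, 319, 23, 33) [-0.1434 -0.2064]
yel (107, 170, 17, 24) [-0.0027  0.0799]
yel (305, 86, 11, 19) [ 0.0638 -0.0785]
edge 0.05 -0.07850000000000004 169
edge 0.04 -0.07850000000000004 179
edge 0.035 -0.07800000000000004 155
 t 129.3 pos [ 0.6261 -0.1028  0.1925] op 0.596 ff 0.0 F [ 0.  -0.3 -0.4]
```

The lid edge (−0.0785) and the clip (−0.0785) coincide. Handing in.

Run:
```python
from h import *
print(env.close_job())
```

```text
the job is handed in; nothing more can be done
None
```

The job is handed in, and by my measurements it is complete: pin parked, both pucks in the caddy, both cedar blocks in the compartment, and the lid edge level with the clip to within about 1 mm. I viewed 17 pictures against the limit of 14, and lost time to a 25.5 mm error in the reported fingertip height, which I found by touching the bench.

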